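Hold a length of wood home in the sprung sawing jig

TASK

Lift the loose grey cover off the end of the sawing jig and stand it upright (open side down) on the table beside the jig. Lay the square wooden length between the jig's two fences and slide it, without ramming it, against the brass sprung plunger until its end is tight on the steel stop. Finish holding it pressed there against the spring, still in hand; leave the sanding block and the wax pot where they are.

Things in the scene. Friction and masses are not known exactly. Their poses are not given: they have to be found in the camera images.
- jig: Sawing jig screwed to the table (fixed; place and yaw vary): plywood base board 240 x 120 x 12 mm, origin at the centre of its underside, z up; its x axis runs along the channel in the pushing direction (roughly to the robot's right). At its +x end stands the stop block with the plunger.
- channel (a point): Middle of the jig's channel floor, at jig x -40, y 0, z 12 mm; axes as the jig's. Two dark wooden fences run along jig x from -100 to +20 mm, each 14 wide and 14 high (tops at z 26); inner faces at y -30 and +30, so the channel is 60 mm wide, and open at its -x end.
- stop_block: The jig's fixed end stop: a blue block with a steel plate on the face that looks to the jig's -x. In the jig's frame it fills x 50 to 105, y -40 to 40, z 12 to 66; this entry's origin and axes are the same as the jig's.
- stop_face (a point): Point on the steel stop face, at the plunger's axis: jig frame x 50, y 0, z 37. The end of the wooden length must come to rest against this face.
- plunger_nose (a point): Centre of the flat nose of the brass plunger, 16 mm in diameter, which moves along the jig's x axis. At rest it is at jig x 32, y 0, z 37, that is 18 mm in front of the stop face.
- plunger (a joint): Travel of the sprung plunger in m: 0 at rest, 0.018 when its nose is flush with the stop face. The spring pushes back with 4 N at 0 plus 0.4 N per mm, so about 11 N flush; it springs back when let go.
- cover: Loose grey plastic cover, an upturned box 90 (x) x 96 (y) x 56 (z) mm, 4 mm walls, open below, 130 to 210 g, black handle on top; origin at the centre of its open rim, z up. Starts over the stop block and plunger (rim at z 14, centre at jig x 69, y 0, axes as the jig's), closing off the channel. It reaches 52 mm down round the block with about 4 mm play: lift it straight up 60 mm or more.
- cover_handle (a point): Centre of the cover's black bar handle, 70 mm above the cover's rim: the bar is 54 (along the cover's x) x 20 (along its y) x 28 mm high; its top is 84 mm above the rim. Grasp across the 20 mm.
- blank: Loose square softwood length, 50 (x) x 200 (y) x 50 (z) mm, about 0.16 to 0.32 kg, both ends alike, lying on the table to the robot's left of the jig; origin at the centre of its underside, long axis y. Grasp across the 50 mm. Pressed home in the jig its centre lies at jig x -50, y 0, and its underside on the base board, at z 12.
- blank_center (a point): Centre of the wooden length (25 mm above its underside as it lies).
- sanding_block: Bystander: cork sanding block 57 x 87 x 29 mm, origin under its centre. Leave it alone.
- wax_pot: Bystander: white wax pot, 90 mm across, 32 mm high, origin under its centre. Leave it alone.
Things that resemble listed ones, but are neither listed nor needed, are in the scene too. There is more than one size of the cover; the one meant has the size given above.

How it is judged:
By the outcome, as a careful person would: the job done as asked, in the order asked, and still so for the second after the job is handed in, while the arm keeps its last pose, push and grip.
It also fails if it takes over 56 s, if anything falls off the work surface, if the arm or the gripper's body presses on something with over 40 N, if the wrist force passes 120 N, or if a joint passes its speed limit or range.

ROBOT

A 6-joint arm with a two-finger parallel gripper is mounted at the origin on a cart in front of the work surface, level with it; the furniture and walls round the work are solid. World frame = base frame: x ahead of the robot, y to its left, z up, the work surface at z = 0. Lengths are in m, angles in degrees, forces in N, time in s.
With the tool pointing down it reaches from about 0.35 to 0.875 m from the base axis. Payload 4.2 kg.
Tool frame: the origin (TCP) lies between the finger pads; the fingertips stand 14 mm ahead of it and the grasp point (between the pads) lies 5 mm behind it (r.tcp_to_tips is the distance from the TCP to the fingertips, in m); y points along the fingers, x is the direction in which the jaws open and shut, and the axes are right-handed (so a half turn about y gives the same grasp; the last joint's range is limited). The gripper opens to 87 mm and grips with 3 to 60 N. Pads are 19 mm wide; open, the fingers measure 117 mm over their backs; the gripper's body (75 mm by 190 mm) begins 51 mm behind the grasp point.
Start: joints at [-62.246, 22.042, 0.453, 0, -68.411, -14.817], TCP at [0.14, -0.609, 0.237] pointing down, gripper open.
Joint ranges: [-179.83, 179.83], [-69.29, 118.12], [-61.27, 80.66], [-181.25, 117.63], [-171.15, -9.14], [-177.46, 177.46]. Speed limits (degrees/s): [159.86, 159.86, 180, 180, 180, 180].

INTERFACE

Orientations are given as a 3x3 rotation matrix whose columns are the frame's x, y, z axes.
In Python, from station import sense, optics, ticket, r gives the robot as it stands.
- The arm moves only by the tool carry_out, never from a script. Its argument "steps" is a list that holds one entry, the list of rows, each a list of 6 numbers: the shift along the world's x, y, z in cm, then the turn, a rotation vector about the world's x, y, z in rad. A call has 1 to 20 rows; each row is the pose to reach, as a shift and turn from the pose commanded when the call began; what a row does not reach only later rows make up. A row lasts 1/8 s, in which the tool goes at most 62.5 mm and 10.7 degrees, less where a joint would pass 70% of its speed; a pose out of reach is approached as far as the arm can. A call with a gripper value outside its range is refused whole. "fingers" is the closure in counts, from 0 (fully open) to 255 (shut), set as the call begins (left out, the last holds). The fingers move at their own pace and stop on an object; the grip force is fixed at half the most. Time passes only in rows, so rows that repeat a pose let the fingers close. It gives the time, the measured TCP pose, the force and the opening at its end, in the units of the state.
- sense(): the state, without advancing time (a new reading comes with each control period).
- optics.capture(name): name is "scene" or "top" or "wrist"; returns a dict with "image" (420x560x3 uint8, red, green, blue), "fov_y" (degrees; the focal length in pixels is half the picture's height over the tangent of half this angle, whatever the lens; pixels are square), "cx", "cy" (the principal point, pixels), "k1" (the pictures are not rectified: a ray, as slopes to the right and down, at radius r is drawn at 1 + k1 r^2 times it, then the intrinsics apply), "rvec" (rotation vector, rad) and "tvec" (3), from world to camera coordinates, as OpenCV has them. Camera axes: x right, y down, z forward; pixel columns grow to the right and rows downward; lengths in m; the calibration is good to about 2 mm. A picture is of the moment at which its call begins. There is no depth.
- ticket.finish_job(): hands the job in, once; it reports no verdict.
The state is a dict: "time_s": time; "joints": joint angles; "joint_velocities": joint speeds; "effort": joint torques, N m; "tcp_pos": TCP position; "ee_rot": TCP orientation; "wrist_force": force on the tool from outside, world axes, zero at the start; "moment": the same for the moment, N m; "gripper_width": opening from 0.0 (shut) to 1.0 (fully open).
Only numpy, scipy, OpenCV 4.12 (cv2) and the standard library are available. Lean on these libraries where they do the work, as an engineer would, in place of code of your own. Each camera call takes 0.05 s, during which the arm holds its last target.

## Working session

There is one attempt and no reset: what is moved stays moved. The work goes in short steps, Python scripts to look and compute and a tool call to move; the robot and the scene stay as the last step left them, time stands still between calls to the robot, and variables do not carry over. Pictures are saved under pics/ and viewed, and the job is handed in when it is done.

Besides the shell and the picture viewer there is one more tool, called after "Emit:" in YAML: its name, and indented under it one key for each argument. carry_out: Moves the arm, as the interface text tells. Its arguments: {"type":"object","properties":{"steps":{"type":"array","items":{"type":"array","items":{"type":"array","items":{"type":"number"}}}},"fingers":{"type":"number"}},"required":["steps"]}

```bash
ls; mkdir -p pics; python3 - <<'E'
from station import sense, optics, ticket, r
import cv2, numpy as np
print(sense()); 
for n in ("scene","top","wrist"):
    c=optics.capture(n); cv2.imwrite(f"pics/{n}0.png",c["image"][:,:,::-1]); print(n,{k:v for k,v in c.items() if k!="image"})
    np.savez(f"pics/{n}0.npz",**c)
E
```

```text
pics
{'time_s': 0.0, 'joints': array([-6.22450671e+01,  2.20895043e+01,  3.81179815e-01, -3.03076337e-02,
       -6.84089812e+01, -1.48175883e+01]), 'joint_velocities': array([-0.05605964,  0.03076461,  0.0021911 , -0.04750453,  0.02402909,
       -0.01603153]), 'effort': array([ 9.58508717e-04, -3.90664816e+01,  1.87403619e+01,  4.21975181e+00,
        1.09643143e-02, -1.88203589e-04]), 'tcp_pos': array([ 0.13984489, -0.60858315,  0.23547894]), 'ee_rot': array([[-2.23694657e-01, -5.18154191e-04, -9.74659136e-01],
       [ 9.74657001e-01,  2.04082185e-03, -2.23695252e-01],
       [ 2.10501429e-03, -9.99997783e-01,  4.85016670e-05]]), 'wrist_force': array([-0.03113378,  0.14160981, -1.42218223]), 'moment': array([ 0.04939544, -0.03685045,  0.02390754]), 'gripper_width': 1.0006805649335921}
scene {'fov_y': 46.41737966356772, 'cx': 272.8149944494778, 'cy': 213.49530293046755, 'k1': -0.11635443840287278, 'rvec': array([ 1.13801362, -2.24825456,  1.09618998]), 'tvec': array([0.31310271, 0.3416817 , 1.03966542])}
top {'fov_y': 51.982338679818135, 'cx': 280.5414014612379, 'cy': 205.21189406242036, 'k1': -0.10832122545806894, 'rvec': array([ 2.20961893, -2.15808976,  0.10433983]), 'tvec': array([-0.03352784,  0.55498656,  1.25937506])}
wrist {'fov_y': 58.66608730520194, 'cx': 280.9536910494385, 'cy': 203.1328457644165, 'k1': -0.07004015560973663, 'rvec': array([-1.82454293, -2.28913294, -0.36005481]), 'tvec': array([ 0.62379378, -0.03723582,  0.39164747])}
```

View pics/scene0.png

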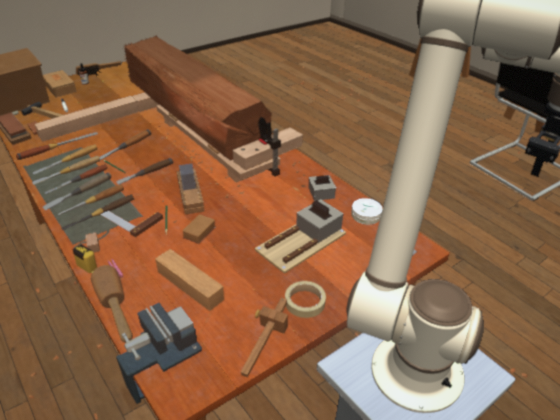

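View pics/top0.png

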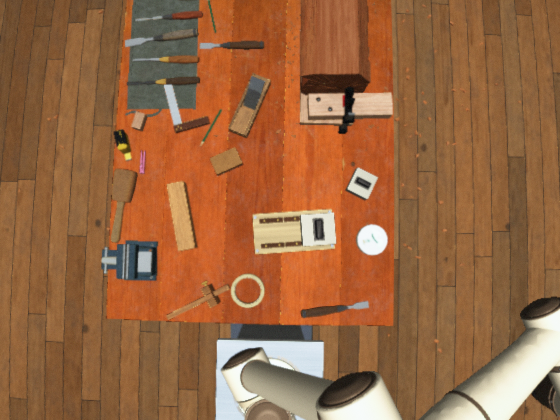

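View pics/wrist0.png

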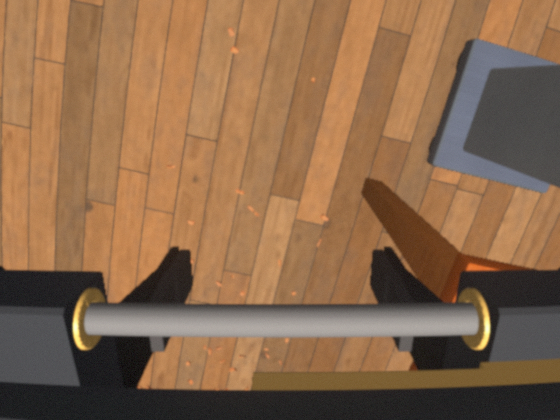

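```bash
cat > h.py <<'E'
import numpy as np, cv2
def load(n): 
    d=np.load(f"pics/{n}.npz"); return {k:d[k] for k in d}
def cam(c):
    h=c["image"].shape[0]; f=h/2/np.tan(np.radians(float(c["fov_y"]))/2)
    K=np.array([[f,0,float(c["cx"])],[0,f,float(c["cy"])],[0,0,1]]); D=np.array([float(c["k1"]),0,0,0])
    R=cv2.Rodrigues(np.array(c["rvec"],float))[0]; return K,D,R,np.array(c["tvec"],float)
def ray(c,uv):
    K,D,R,t=cam(c); p=cv2.undistortPoints(np.array(uv,float).reshape(-1,1,2),K,D).reshape(-1,2)
    d=np.c_[p,np.ones(len(p))]@R; return -R.T@t,d
def onz(c,uv,z):
    o,d=ray(c,uv); return o+d*((z-o[2])/d[:,2])[:,None]
def proj(c,X):
    K,D,R,t=cam(c); return cv2.projectPoints(np.array(X,float).reshape(-1,1,3),cv2.Rodrigues(R)[0],t,K,D)[0].reshape(-1,2)
def cap(n,name):
    from station import optics
    c=optics.capture(n); cv2.imwrite(f"pics/{name}.png",c["image"][:,:,::-1]); np.savez(f"pics/{name}.npz",**c); return c
def crop(c,x0,y0,x1,y1,s,name):
    im=c["image"][y0:y1,x0:x1,::-1]; cv2.imwrite(f"pics/{name}.png",cv2.resize(im,None,fx=s,fy=s,interpolation=cv2.INTER_CUBIC))
E
python3 - <<'E'
from h import *
c=load("top0"); crop(c,160,150,400,270,3.3,"tc"); 
c=load("scene0"); crop(c,150,165,390,325,3.3,"sc")
E
```

```text
(no output)
```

View pics/tc.png

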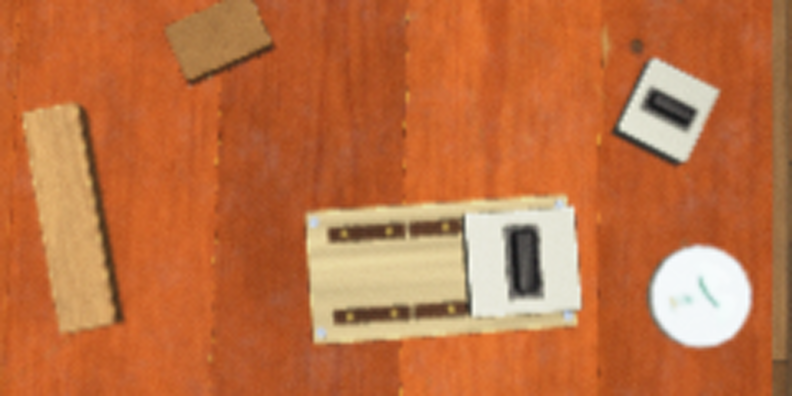

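View pics/sc.png

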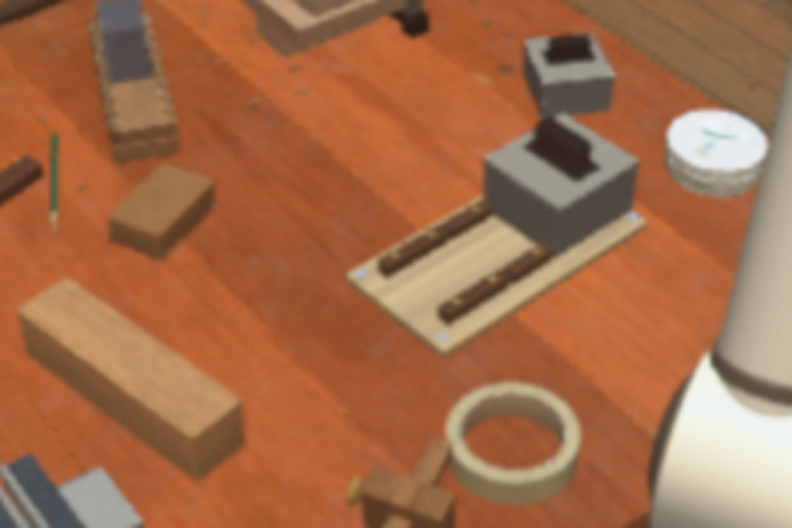

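```bash
python3 - <<'E'
from h import *
c=load("top0"); im=c["image"]; hsv=cv2.cvtColor(im,cv2.COLOR_RGB2HSV)
for n,p in dict(blank=(181,215),base=(285,231),bord=(290,246),table=(220,220),cov=(308,230),hand=(319,230),fence=(270,220),sand=(226,161),scov=(355,183),pot=(365,245)).items(): print(n,p,hsv[p[1],p[0]])
def rect(m,z,box):
    x0,y0,x1,y1=box; mm=np.zeros_like(m); mm[y0:y1,x0:x1]=m[y0:y1,x0:x1]
    cs,_=cv2.findContours(mm,cv2.RETR_EXTERNAL,cv2.CHAIN_APPROX_NONE); k=max(cs,key=cv2.contourArea)
    P=onz(c,k.reshape(-1,2),z)[:,:2]; (ce,sz,a)=cv2.minAreaRect((P*1000).astype(np.float32))
    px=cv2.minAreaRect(k); return np.round(ce,1),np.round(sz,1),round(a,1),np.round(px[0],1),cv2.contourArea(k)
H,S,V=[hsv[...,i].astype(int) for i in range(3)]
m=((S<160)&(V>100)).astype(np.uint8)*255
cv2.imwrite("pics/m.png",m)
print("blank",rect(m,.05,(160,170,205,260)))
print("jig",rect(m,.012,(245,200,342,262)))
w=((S<45)&(V>150)).astype(np.uint8)*255
print("cover",rect(w,.07,(290,205,340,255)))
print("scov",rect(w,.05,(340,160,385,205)))
print("pot",rect(w,.032,(350,215,395,262)))
b=((V<75)).astype(np.uint8)*255
print("handle",rect(b,.098,(306,212,332,248)))
print("shand",rect(b,.06,(350,170,375,195)))
print("sand",rect(m,.029,(205,145,247,178)))
E
```

```text
blank (181, 215) [ 16 130 210]
base (285, 231) [ 21  80 222]
bord (290, 246) [ 19 107 162]
table (220, 220) [ 10 200 212]
cov (308, 230) [ 28  16 230]
hand (319, 230) [17 20 91]
fence (270, 220) [ 10 133  90]
sand (226, 161) [ 16 149 170]
scov (355, 183) [ 22  26 146]
pot (365, 245) [ 96   5 247]
blank (array([516.7, 270.6]), array([199.9,  53.5]), 12.6, array([180.8, 215.6]), 1124.5)
jig (array([479.9, -63.1]), array([123.2, 248. ]), 5.2, array([294. , 230.8]), 3221.5)
cover (array([ 486.3, -128.5]), array([103.7,  94.4]), 5.2, array([317.9, 229. ]), 986.5)
scov (array([ 625.7, -258.9]), array([66.2, 71.2]), 64.8, array([362.1, 182.8]), 499.5)
pot (array([ 459.6, -293.8]), array([85.8, 90.1]), 1.0, array([372. , 239.5]), 683.0)
handle (array([ 486.6, -128.7]), array([53.2, 22.4]), 1.2, array([319. , 228.5]), 127.5)
shand (array([ 625.6, -258.5]), array([40.6, 16. ]), 64.8, array([362.6, 182.3]), 59.0)
sand (array([686.2, 146.4]), array([53.9, 83.8]), 26.5, array([225.9, 160.3]), 429.0)
```

View pics/m.png

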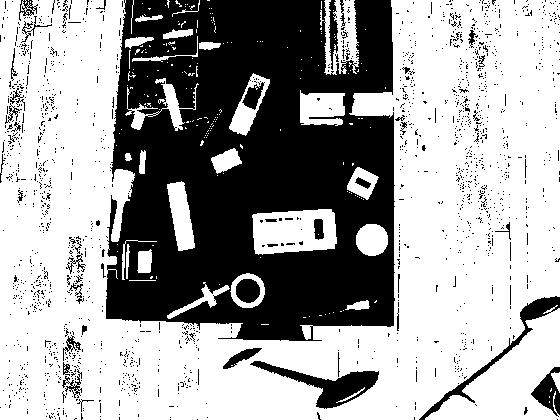

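Emit:
carry_out:
  steps:
    - [[3, 4, 0, 0, 0, 0], [7, 9.5, 0, 0, 0, -0.03], [11, 15, 0, 0, 0, -0.06], [15, 20.5, 0, 0, 0, -0.09], [19, 26, 0, 0, 0, -0.12], [23, 32, 0, 0, 0, -0.136], [27, 37.5, 0, 0, 0, -0.136], [31, 43, 0, 0, 0, -0.136], [33.5, 46.5, 0, 0, 0, -0.136], [34.7, 48, 0, 0, 0, -0.136], [34.7, 48, 0, 0, 0, -0.136], [34.7, 48, 0, 0, 0, -0.136]]
  fingers: 0

```text
time_s: 1.65
tcp_pos: [0.4865, -0.1291, 0.2362]
ee_rot: [[-0.09, -0.001, -0.996], [0.996, 0.0, -0.09], [0.0, -1.0, 0.001]]
wrist_force: [0.1, -0.2, 0.6]
gripper_width: 0.999
```

```bash
python3 - <<'E'
from h import *
from station import sense
s=sense(); print(s["time_s"],s["tcp_pos"],s["ee_rot"],s["joints"])
for n in("wrist","scene"):
  c=cap(n,n+"1"); K,D,R,t=cam(c); print(-R.T@t,R[2])
E
```

```text
1.65 [ 0.48646292 -0.1291074   0.23618266] [[-8.99355290e-02 -1.17612458e-03 -9.95946895e-01]
 [ 9.95947578e-01  4.32987372e-05 -8.99356419e-02]
 [ 1.48898762e-04 -9.99999307e-01  1.16746433e-03]] [ 3.64412391e+00  1.01960833e+01 -1.62598172e+01 -7.54508160e-03
 -6.36111927e+01 -8.84808633e+01]
[ 0.40206578 -0.13628848  0.38410178] [ 0.30384122  0.02694645 -0.95234154]
[-0.30032692  0.61512519  0.90945512] [ 0.63155354 -0.46894369 -0.61743982]
```

View pics/wrist1.png

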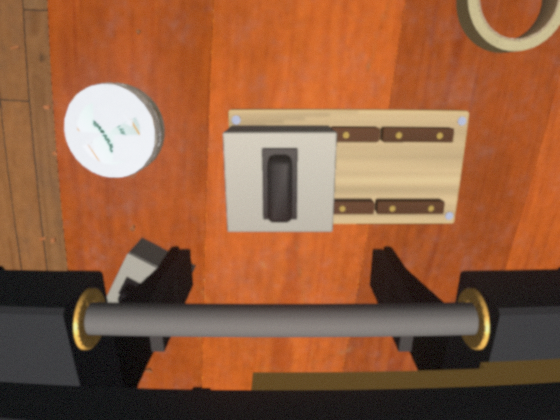

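```bash
python3 - <<'E'
from h import *
c=load("wrist1"); im=c["image"]; hsv=cv2.cvtColor(im,cv2.COLOR_RGB2HSV)
H,S,V=[hsv[...,i].astype(int) for i in range(3)]
m=((S<150)&(V>90)).astype(np.uint8)*255; mm=m*0; mm[95:240,218:480]=m[95:240,218:480]
cs,_=cv2.findContours(mm,cv2.RETR_EXTERNAL,cv2.CHAIN_APPROX_NONE); k=max(cs,key=cv2.contourArea).reshape(-1,2)
def edge(sel,z):
    P=onz(c,k[sel],z)[:,:2]*1000; vx,vy,x,y=cv2.fitLine(P.astype(np.float32),cv2.DIST_HUBER,0,.01,.01).ravel(); return np.degrees(np.arctan2(vy,vx)),np.array([x,y]),P
x,y=k.T
print("near edge (jig -y)",*edge((y<122)&(x>245)&(x<450),.012)[:2])
print("far edge (jig +y)",*edge((y>205)&(x>345)&(x<445),.012)[:2])
print("-x end",*edge((x>440)&(y>125)&(y<210),.012)[:2])
print("corners",onz(c,[(228,110),(468,111),(454,223)],.012))
b=((V<95)&(S<110)).astype(np.uint8)*255; bb=b*0; bb[140:230,255:305]=b[140:230,255:305]
cs,_=cv2.findContours(bb,cv2.RETR_EXTERNAL,cv2.CHAIN_APPROX_NONE); q=max(cs,key=cv2.contourArea).reshape(-1,2)
print("handle px",cv2.boundingRect(q))
print("handle topface c",onz(c,[(280,186)],.098))
w=((S<45)&(V>120)).astype(np.uint8)*255; ww=w*0; ww[130:235,220:340]=w[130:235,220:340]
cs,_=cv2.findContours(ww,cv2.RETR_EXTERNAL,cv2.CHAIN_APPROX_NONE); q=max(cs,key=cv2.contourArea).reshape(-1,2)
P=(onz(c,q,.07)[:,:2]*1000).astype(np.float32); print("cover top",cv2.minAreaRect(P))
crop(c,210,100,350,240,4,"hc")
E
```

```text
near edge (jig -y) -84.52762 [419.37848  -73.604866]
far edge (jig +y) -85.00382 [532.5792     -7.4914045]
-x end 5.3896685 [466.10684  56.49045]
corners [[ 0.430575   -0.18561818  0.012     ]
 [ 0.40883686  0.05007007  0.012     ]
 [ 0.5264953   0.06251897  0.012     ]]
handle px (264, 153, 32, 69)
handle topface c [[ 0.47921547 -0.13022053  0.098     ]]
cover top ((484.010498046875, -130.0001983642578), (87.90933990478516, 94.51759338378906), 5.1405534744262695)
```

View pics/hc.png

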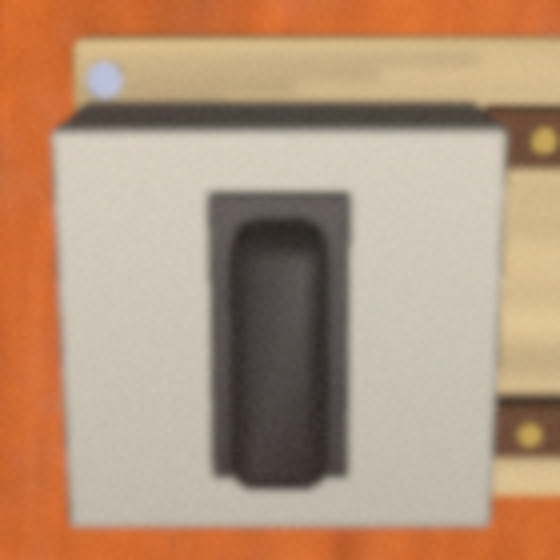

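Emit:
carry_out:
  steps:
    - [[-0.25, -0.15, -3, 0, 0, 0], [-0.25, -0.15, -7, 0, 0, 0], [-0.25, -0.15, -10.5, 0, 0, 0], [-0.25, -0.15, -12.5, 0, 0, 0], [-0.25, -0.15, -13.8, 0, 0, 0], [-0.25, -0.15, -14.8, 0, 0, 0], [-0.25, -0.15, -14.8, 0, 0, 0]]

```text
time_s: 2.62
tcp_pos: [0.4842, -0.1309, 0.0883]
ee_rot: [[-0.089, -0.001, -0.996], [0.996, -0.0, -0.089], [0.0, -1.0, 0.001]]
wrist_force: [1.2, 0.6, 0.6]
gripper_width: 0.998
```

```bash
python3 - <<'E'
from h import *
c=cap("wrist","w2"); c=cap("scene","s2"); crop(c,250,170,390,290,5,"s2c")
E
```

```text
(no output)
```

View pics/w2.png

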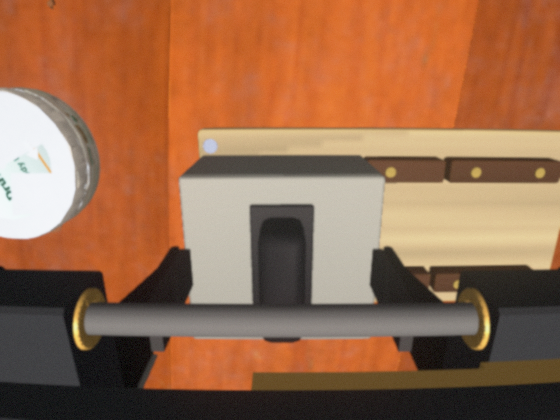

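View pics/s2c.png

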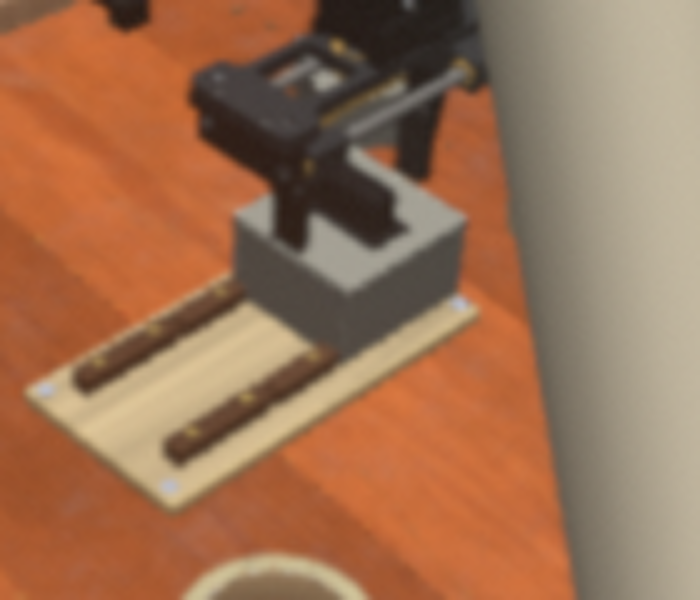

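Emit:
carry_out:
  steps:
    - [[-0.0, 0, 0, 0, 0, 0], [0, 0, 0, 0, 0, 0], [0, 0, 0, 0, 0, 0], [0, 0, 0, 0, 0, 0], [0, 0, 0, 0, 0, 0], [0, 0, 0, 0, 0, 0]]
  fingers: 255

```text
time_s: 3.48
tcp_pos: [0.4845, -0.1306, 0.0885]
ee_rot: [[-0.09, -0.0, -0.996], [0.996, 0.0, -0.09], [0.0, -1.0, 0.0]]
wrist_force: [0.0, 0.2, 0.6]
gripper_width: 0.405
```

Emit:
carry_out:
  steps:
    - [[0, 0, 0, 0, 0, 0], [0, 0, 0, 0, 0, 0], [0, 0, 0, 0, 0, 0], [0, 0, 0, 0, 0, 0]]

```text
time_s: 3.98
tcp_pos: [0.4845, -0.1306, 0.0885]
ee_rot: [[-0.09, -0.0, -0.996], [0.996, -0.0, -0.09], [-0.0, -1.0, 0.0]]
wrist_force: [-0.3, 1.1, -0.8]
gripper_width: 0.228
```

Emit:
carry_out:
  steps:
    - [[0, 0, 0, 0, 0, 0], [0, 0, 0.5, 0, 0, 0], [0, 0, 1.2, 0, 0, 0], [0, 0, 2, 0, 0, 0], [0, 0, 3, 0, 0, 0], [0, 0, 4, 0, 0, 0], [0, 0, 5, 0, 0, 0], [0, 0, 6, 0, 0, 0], [0, 0, 7, 0, 0, 0], [0, 0, 8, 0, 0, 0], [0, 0, 8.5, 0, 0, 0], [0, 0, 8.5, 0, 0, 0]]

```text
time_s: 5.48
tcp_pos: [0.4846, -0.1306, 0.1739]
ee_rot: [[-0.09, 0.001, -0.996], [0.996, 0.0, -0.09], [0.0, -1.0, -0.001]]
wrist_force: [-0.8, 0.7, -0.9]
gripper_width: 0.225
```

```bash
python3 - <<'E'
from h import *
c=cap("scene","s3"); crop(c,230,130,390,270,4,"s3c")
E
```

```text
(no output)
```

View pics/s3c.png

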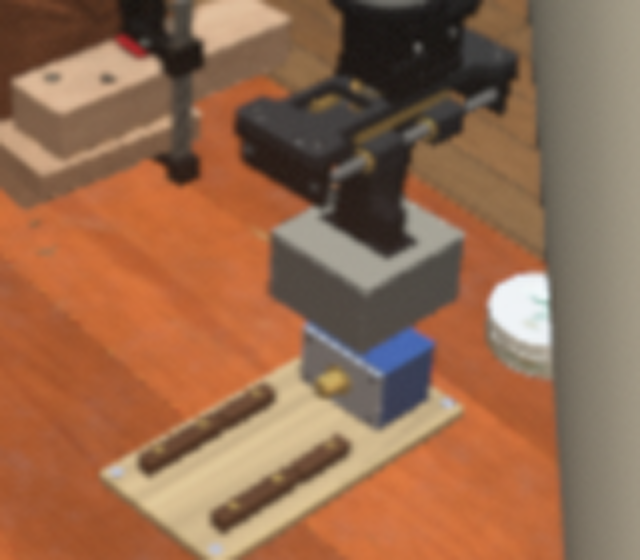

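Emit:
carry_out:
  steps:
    - [[1.5, 0.5, 0, 0, 0, 0], [4, 1.2, 0, 0, 0, 0], [7, 2.2, 0, 0, 0, 0], [10, 3.2, 0, 0, 0, 0], [12.5, 4, 0, 0, 0, 0], [14, 4.4, 0, 0, 0, 0], [14.5, 4.5, -1, 0, 0, 0], [14.5, 4.5, -3, 0, 0, 0], [14.5, 4.5, -5, 0, 0, 0], [14.5, 4.5, -7, 0, 0, 0], [14.5, 4.5, -8.5, 0, 0, 0], [14.5, 4.5, -9.2, 0, 0, 0], [14.5, 4.5, -9.6, 0, 0, 0], [14.5, 4.5, -9.8, 0, 0, 0], [14.5, 4.5, -9.8, 0, 0, 0]]

```text
time_s: 7.4
tcp_pos: [0.6297, -0.0856, 0.076]
ee_rot: [[-0.09, 0.001, -0.996], [0.996, 0.0, -0.09], [-0.0, -1.0, -0.001]]
wrist_force: [0.0, -0.1, -2.2]
gripper_width: 0.229
```

```bash
python3 - <<'E'
from h import *
c=cap("scene","s4"); crop(c,230,110,400,260,4,"s4c")
E
```

```text
(no output)
```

View pics/s4c.png

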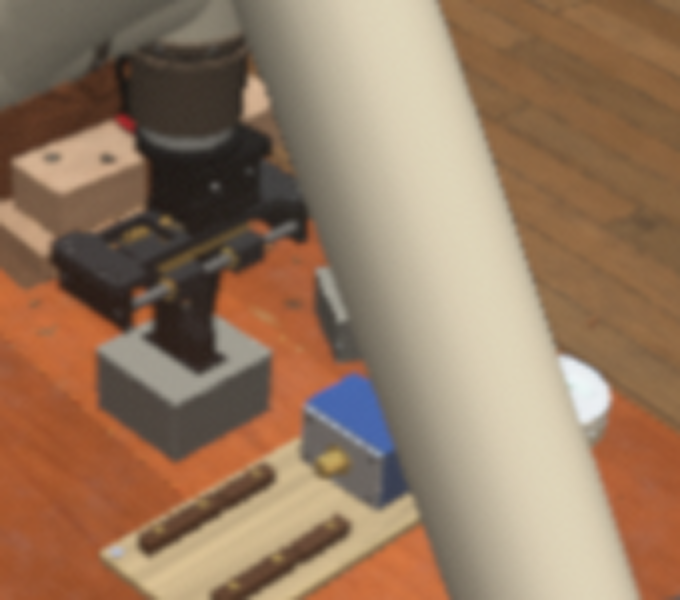

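Emit:
carry_out:
  steps:
    - [[0, 0, -0.1, 0, 0, 0], [0, 0, -0.2, 0, 0, 0], [0, 0, -0.2, 0, 0, 0]]

```text
time_s: 7.82
tcp_pos: [0.6297, -0.0856, 0.0745]
ee_rot: [[-0.09, 0.001, -0.996], [0.996, -0.0, -0.09], [-0.0, -1.0, -0.001]]
wrist_force: [-1.5, 0.6, 4.1]
gripper_width: 0.228
```

Emit:
carry_out:
  steps:
    - [[0, 0, -0.2, 0, 0, 0], [0, 0, -0.2, 0, 0, 0], [0, 0, -0.2, 0, 0, 0], [0, 0, -0.1, 0, 0, 0], [0, 0, 0, 0, 0, 0], [0, 0, 0, 0, 0, 0]]
  fingers: 0

```text
time_s: 8.57
tcp_pos: [0.6296, -0.0856, 0.0737]
ee_rot: [[-0.09, 0.0, -0.996], [0.996, 0.0, -0.09], [-0.0, -1.0, -0.0]]
wrist_force: [-0.5, 0.3, 0.6]
gripper_width: 0.83
```

Emit:
carry_out:
  steps:
    - [[0, 0, 1, 0, 0, 0], [0, 0, 4, 0, 0, 0], [0, 0, 9, 0, 0, 0], [0, 0, 14, 0, 0, 0], [0, 0, 17, 0, 0, 0]]

```text
time_s: 9.2
tcp_pos: [0.6302, -0.0857, 0.2479]
ee_rot: [[-0.09, 0.005, -0.996], [0.996, -0.0, -0.09], [-0.001, -1.0, -0.005]]
wrist_force: [0.1, -0.1, -0.6]
gripper_width: 0.996
```

Emit:
carry_out:
  steps:
    - [[-1.5, 4.7, 0, 0, 0, 0.02], [-3.3, 10.4, 0, 0, 0, 0.05], [-5.1, 16, 0, 0, 0, 0.08], [-6.9, 21.8, 0, 0, 0, 0.1], [-8.7, 27.5, 0, 0, 0, 0.12], [-10.3, 32.5, 0, 0, 0, 0.129], [-11.3, 35.6, 0, 0, 0, 0.129], [-11.3, 35.6, 0, 0, 0, 0.129], [-11.3, 35.6, 0, 0, 0, 0.129]]

```text
time_s: 10.32
tcp_pos: [0.5165, 0.27, 0.244]
ee_rot: [[-0.217, 0.0, -0.976], [0.976, 0.0, -0.217], [0.0, -1.0, -0.0]]
wrist_force: [0.5, -0.2, 0.2]
gripper_width: 1.001
```

```bash
python3 - <<'E'
from h import *
from station import sense
c=cap("top","t5"); s=cap("scene","s5"); w=cap("wrist","w5")
s=sense(); print(s["time_s"],s["tcp_pos"],s["joints"]); K,D,R,t=cam(w); print(-R.T@t)
crop(c,160,130,400,280,3.3,"t5c")
E
```

```text
10.475 [0.51678603 0.2693608  0.24377379] [ 4.34463061e+01  1.76446420e+01 -5.04414593e+00  4.13572059e-03
 -6.73037677e+01 -1.20998342e+02]
[0.43376426 0.25160919 0.39167105]
```

View pics/t5c.png

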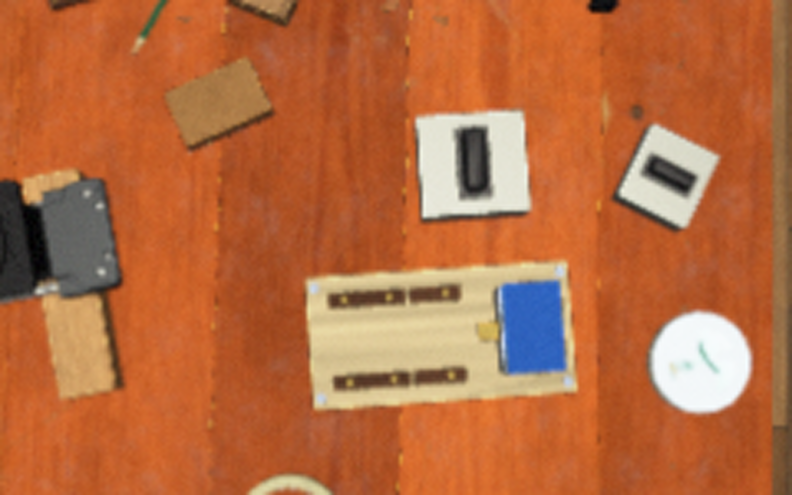

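View pics/w5.png

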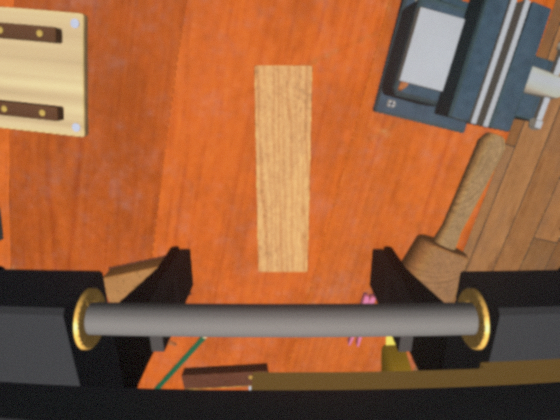

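View pics/s5.png

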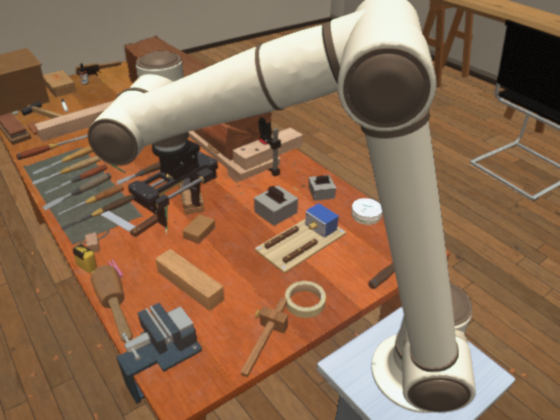

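```bash
python3 - <<'E'
from h import *
def rect(c,m,z,box):
    x0,y0,x1,y1=box; mm=np.zeros_like(m); mm[y0:y1,x0:x1]=m[y0:y1,x0:x1]
    cs,_=cv2.findContours(mm,cv2.RETR_EXTERNAL,cv2.CHAIN_APPROX_NONE); k=max(cs,key=cv2.contourArea)
    P=onz(c,k.reshape(-1,2),z)[:,:2]; return np.round(np.r_[sum(map(list,[cv2.minAreaRect((P*1000).astype(np.float32))[0],cv2.minAreaRect((P*1000).astype(np.float32))[1]]),[]),cv2.minAreaRect((P*1000).astype(np.float32))[2]],1)
def ms(c,s,v):
    h=cv2.cvtColor(c["image"],cv2.COLOR_RGB2HSV); return ((h[...,1]<s)&(h[...,2]>v)).astype(np.uint8)*255,h
w=load("w5"); m,h=ms(w,165,120)
print("blank",rect(w,m,.05,(240,50,330,290)))
t=load("t5"); m,h=ms(t,160,90)
mj=m.copy(); mj|=((h[...,0]>95)&(h[...,0]<130)&(h[...,1]>120)).astype(np.uint8)*255
print("jig",rect(t,mj,.012,(245,205,342,262)))
b=((h[...,0]>100)&(h[...,0]<130)&(h[...,1]>150)).astype(np.uint8)*255
print("block top",rect(t,b,.066,(300,205,342,255)))
mw,_=ms(t,50,150); print("cover",rect(t,mw,.056,(270,150,330,205)))
E
```

```text
blank [514.9 271.7 198.7  52.4  12.3]
jig [480.3 -59.5 122.4 241.    5.4]
block top [ 487.6 -138.3   74.6   48.6    5. ]
cover [630.7 -83.5  88.4  94.5   5.2]
```

```bash
python3 - <<'E'
from h import *
t=load("top0")
for z in (0,.05,.1): print(z,onz(t,[(157,241),(130,241),(135,170)],z).round(3).tolist())
c=load("s5"); crop(c,90,230,240,400,4,"v"); w=load("w5")
for z in (0,.05,.1): print(z,onz(w,[(376,110),(464,131),(490,135)],z).round(3).tolist())
E
```

```text
0 [[0.44, 0.351, 0.0], [0.437, 0.435, 0.0], [0.656, 0.43, 0.0]]
0.05 [[0.44, 0.337, 0.05], [0.438, 0.418, 0.05], [0.648, 0.414, 0.05]]
0.1 [[0.44, 0.324, 0.1], [0.438, 0.401, 0.1], [0.64, 0.397, 0.1]]
0 [[0.438, 0.352, 0.0], [0.437, 0.45, 0.0], [0.434, 0.48, 0.0]]
0.05 [[0.437, 0.339, 0.05], [0.437, 0.425, 0.05], [0.434, 0.45, 0.05]]
0.1 [[0.437, 0.327, 0.1], [0.436, 0.399, 0.1], [0.434, 0.421, 0.1]]
```

View pics/v.png

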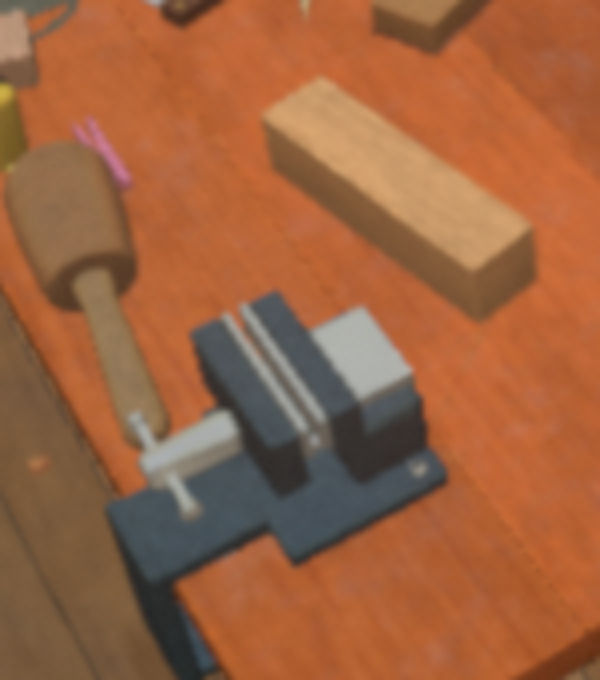

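Emit:
carry_out:
  steps:
    - [[0.4, 0.2, -2, 0, 0, 0], [0.8, 0.35, -6, 0, 0, 0], [0.8, 0.35, -11, 0, 0, 0], [0.8, 0.35, -15, 0, 0, 0], [0.8, 0.35, -18, 0, 0, 0], [0.8, 0.35, -20, 0, 0, 0], [0.8, 0.35, -21, 0, 0, 0], [0.8, 0.35, -21, 0, 0, 0]]

```text
time_s: 11.48
tcp_pos: [0.5246, 0.2733, 0.0333]
ee_rot: [[-0.216, -0.001, -0.976], [0.976, -0.001, -0.216], [-0.001, -1.0, 0.001]]
wrist_force: [0.3, 0.5, 0.4]
gripper_width: 0.999
```

```bash
python3 - <<'E'
from h import *
c=cap("wrist","w6")
E
```

```text
(no output)
```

View pics/w6.png

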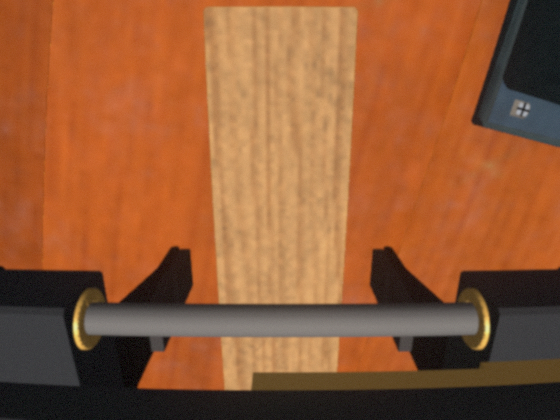

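Straddled and centred: the blank runs between the fingers (columns 215–350, fingers at 190 and 372). Close and lift.

Emit:
carry_out:
  steps:
    - [[0.8, 0.35, 0, 0, 0, 0]]
  fingers: 300

```text
out of range
```

Emit:
carry_out:
  steps:
    - [[0, 0, 0, 0, 0, 0], [0, 0, 0, 0, 0, 0], [0, 0, 0, 0, 0, 0], [0, 0, 0, 0, 0, 0], [0, 0, 0, 0, 0, 0], [0, 0, 0, 0, 0, 0]]
  fingers: 255

```text
time_s: 12.28
tcp_pos: [0.5245, 0.2739, 0.0337]
ee_rot: [[-0.217, 0.0, -0.976], [0.976, -0.0, -0.217], [-0.0, -1.0, 0.0]]
wrist_force: [-0.4, 0.6, 0.6]
gripper_width: 0.577
```

Emit:
carry_out:
  steps:
    - [[0, 0, 0.5, 0, 0, 0], [0, 0, 2, 0, 0, 0], [0, 0, 5, 0, 0, 0], [0, 0, 8, 0, 0, 0], [0, 0, 11, 0, 0, 0], [-0.2, -1, 12, 0, 0, 0.07], [-0.6, -2.7, 12, 0, 0, 0.18], [-1.2, -5.2, 12, 0, 0, 0.32], [-1.8, -8, 12, 0, 0, 0.46], [-2.4, -10.8, 12, 0, 0, 0.6], [-3, -13.5, 12, 0, 0, 0.74], [-3.6, -16.2, 12, 0, 0, 0.88], [-4.2, -18.8, 12, 0, 0, 1.02], [-4.7, -21, 12, 0, 0, 1.16], [-5.1, -22.6, 12, 0, 0, 1.29], [-5.3, -23.5, 12, 0, 0, 1.39], [-5.4, -24, 12, 0, 0, 1.444], [-5.4, -24, 12, 0, 0, 1.444], [-5.4, -24, 12, 0, 0, 1.444]]

```text
time_s: 14.65
tcp_pos: [0.4706, 0.0341, 0.154]
ee_rot: [[-0.996, 0.001, 0.091], [-0.091, 0.0, -0.996], [-0.001, -1.0, -0.0]]
wrist_force: [-0.3, -0.6, -1.8]
gripper_width: 0.58
```

```bash
python3 - <<'E'
from h import *
from station import sense
print(sense()["joints"])
cap("wrist","w7"); cap("scene","s7"); t=cap("top","t7"); crop(t,200,180,380,280,4,"t7c")
E
```

```text
[ 2.39373848e+01  1.19470271e+01 -2.72840084e+01 -1.11765307e-03
 -5.07182573e+01 -1.87054069e+01]
```

View pics/w7.png

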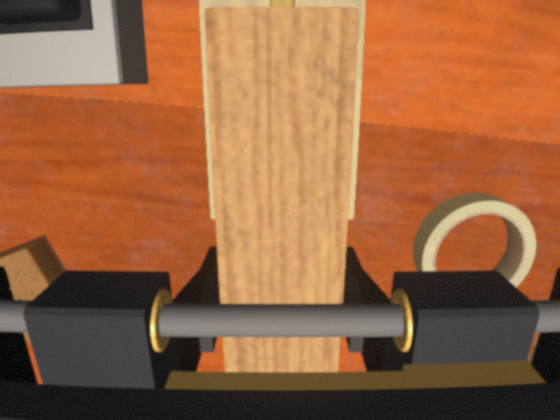

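View pics/s7.png

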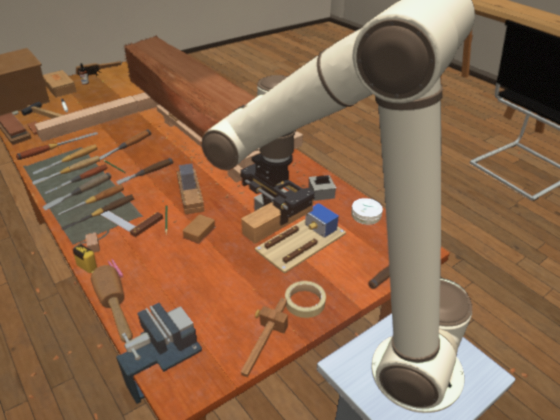

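View pics/t7c.png

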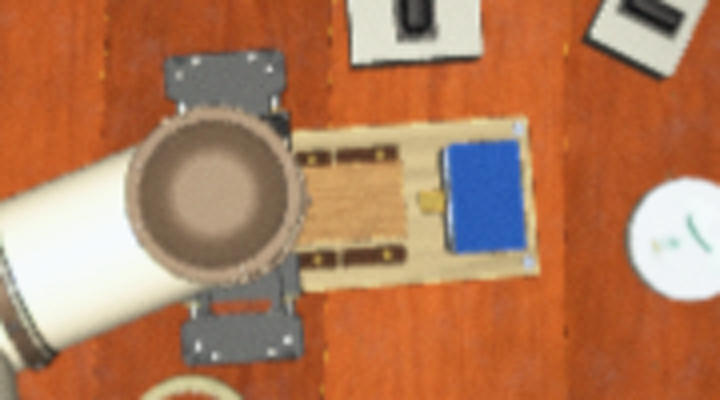

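```bash
python3 - <<'E'
from h import *
w=load("w7"); im=w["image"]; h=cv2.cvtColor(im,cv2.COLOR_RGB2HSV)
for y in (40,100,160,200):
    print(y,[ (x,h[y,x].tolist()) for x in list(range(200,224,2))][::1])
E
python3 - <<'E'
from h import *
w=load("w7"); im=w["image"]
crop(w,190,0,380,230,3.2,"w7c")
E
```

```text
40 [(200, [14, 138, 205]), (202, [21, 94, 223]), (204, [19, 87, 223]), (206, [16, 114, 206]), (208, [15, 138, 199]), (210, [14, 137, 199]), (212, [14, 138, 202]), (214, [14, 139, 205]), (216, [15, 136, 213]), (218, [14, 133, 218]), (220, [16, 133, 218]), (222, [15, 126, 222])]
100 [(200, [11, 199, 208]), (202, [11, 184, 204]), (204, [17, 105, 220]), (206, [20, 85, 226]), (208, [17, 105, 219]), (210, [16, 129, 219]), (212, [15, 132, 215]), (214, [14, 135, 204]), (216, [14, 134, 201]), (218, [14, 132, 199]), (220, [14, 133, 201]), (222, [15, 128, 212])]
160 [(200, [11, 203, 170]), (202, [11, 201, 171]), (204, [11, 199, 173]), (206, [12, 151, 183]), (208, [19, 98, 219]), (210, [19, 86, 226]), (212, [16, 114, 211]), (214, [15, 126, 198]), (216, [15, 129, 200]), (218, [15, 132, 203]), (220, [15, 134, 210]), (222, [15, 134, 219])]
200 [(200, [11, 196, 180]), (202, [11, 203, 180]), (204, [11, 198, 182]), (206, [10, 194, 183]), (208, [12, 161, 182]), (210, [18, 100, 219]), (212, [19, 89, 223]), (214, [17, 117, 218]), (216, [16, 124, 222]), (218, [15, 126, 221]), (220, [15, 127, 221]), (222, [15, 132, 215])]
```

View pics/w7c.png

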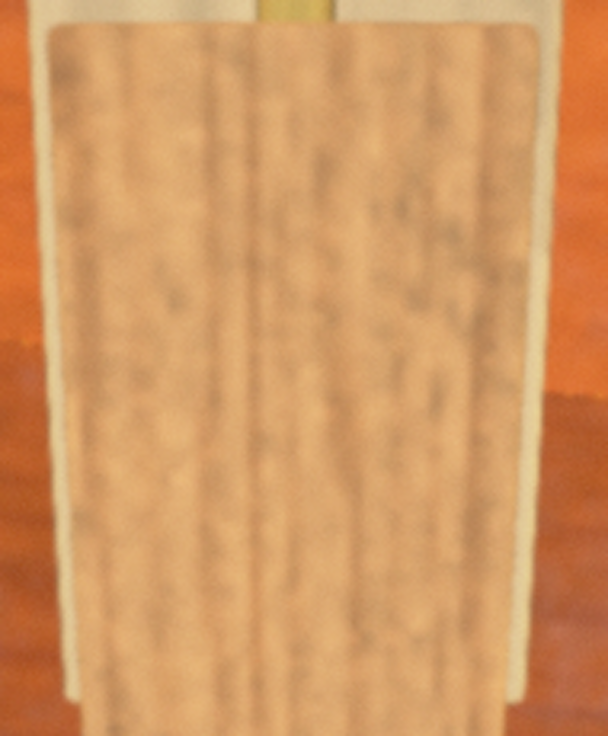

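```bash
python3 - <<'E'
from h import *
w=load("w7")
e=onz(w,[(210.3,218.9),(354,218.9)],.012)*1000; f=onz(w,[(206,7.5),(358,7.5)],.170)*1000
d=np.array([.0915,-.9958,0]); n=np.array([.9958,.0915,0])
print(e.round(1),f.round(1)); print("end d",e@d,"n",e@n,"front d",f@d,"n",f@n)
T=np.array([470.6,34.1,0]); print("tcp",T@d,T@n, "jig origin est", T@d*0+ (e@d).mean()+120,(e@n).mean())
t=load("t7"); 
g=onz(t,[(200+405/4,180+203/4)],.170)*1000; s=onz(t,[(200+446/4,180+146/4),(200+450/4,180+253/4)],.066)*1000
print("top front d",g@d,g@n,"stop d",s@d,s@n)
E
```

```text
[[526.8  61.8  12. ]
 [408.3  51.   12. ]] [[504.3 -71.6 170. ]
 [455.3 -76.1 170. ]]
end d [-13.37777675 -13.41449657] n [530.23893567 411.27005685] front d [117.47950637 117.43525948] n [495.65084543 446.45877872]
tcp 9.103119999999997 471.74363000000005 jig origin est 106.60386333897175 470.7544962616878
top front d [118.1756899] [468.42785963] stop d [157.05155421 154.26439521] [509.36682838 432.61930544]
```

Emit:
carry_out:
  steps:
    - [[0, 0, -1, 0, 0, 0], [0, 0, -3, 0, 0, 0], [0, 0, -5, 0, 0, 0], [0, 0, -7, 0, 0, 0], [0, 0, -8.5, 0, 0, 0], [0, 0, -9.3, 0, 0, 0], [0, 0, -9.9, 0, 0, 0], [0, 0, -10.3, 0, 0, 0], [0, 0, -10.5, 0, 0, 0], [0, 0, -10.5, 0, 0, 0]]

```text
time_s: 16.05
tcp_pos: [0.4706, 0.034, 0.0487]
ee_rot: [[-0.996, 0.0, 0.092], [-0.092, 0.0, -0.996], [-0.0, -1.0, -0.0]]
wrist_force: [-0.2, 1.0, -1.3]
gripper_width: 0.579
```

```bash
python3 - <<'E'
from h import *
w=cap("wrist","w8"); c=cap("scene","s8"); crop(c,200,160,360,280,5,"s8c")
E
```

```text
(no output)
```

View pics/w8.png

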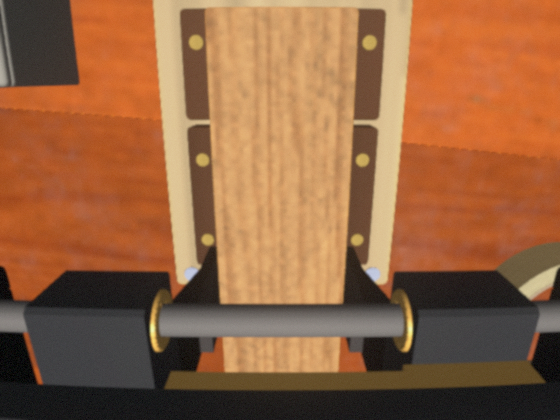

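View pics/s8c.png

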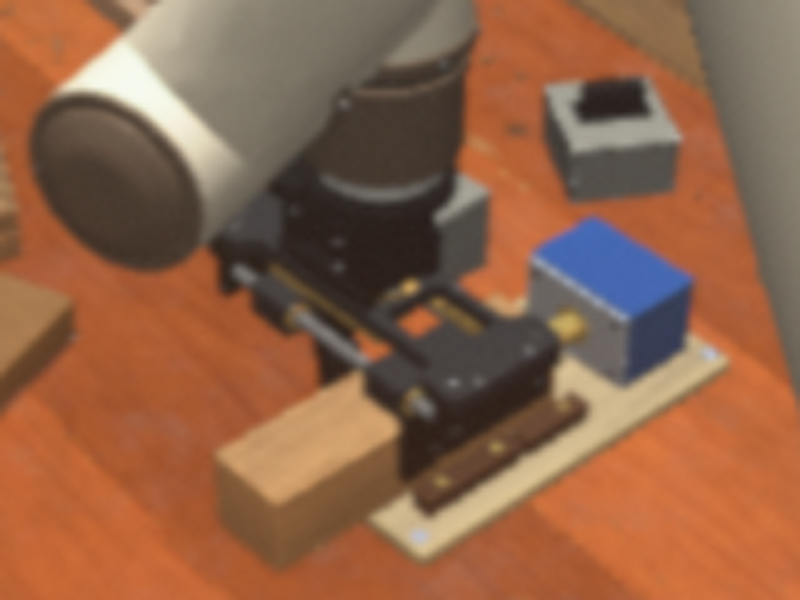

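Emit:
carry_out:
  steps:
    - [[0, 0, -0.1, 0, 0, 0], [0, 0, -0.2, 0, 0, 0], [0, 0, -0.3, 0, 0, 0], [0, 0, -0.3, 0, 0, 0]]

```text
time_s: 16.65
tcp_pos: [0.4705, 0.0339, 0.0457]
ee_rot: [[-0.996, 0.0, 0.092], [-0.092, -0.0, -0.996], [-0.0, -1.0, 0.0]]
wrist_force: [0.9, -0.2, -0.5]
gripper_width: 0.585
```

Emit:
carry_out:
  steps:
    - [[0, 0, -0.05, 0, 0, 0], [0.02, -0.25, -0.05, 0, 0, 0], [0.05, -0.6, -0.05, 0, 0, 0], [0.09, -1, -0.05, 0, 0, 0], [0.13, -1.4, -0.05, 0, 0, 0], [0.15, -1.6, -0.05, 0, 0, 0], [0.15, -1.6, -0.05, 0, 0, 0]]

```text
time_s: 17.52
tcp_pos: [0.4732, 0.018, 0.0457]
ee_rot: [[-0.996, 0.003, 0.092], [-0.092, 0.001, -0.996], [-0.003, -1.0, -0.0]]
wrist_force: [0.4, 2.0, 5.1]
gripper_width: 0.576
```

Emit:
carry_out:
  steps:
    - [[0.01, -0.1, 0, 0, 0, 0], [0.02, -0.25, 0, 0, 0, 0], [0.04, -0.4, 0, 0, 0, 0], [0.05, -0.55, 0, 0, 0, 0], [0.06, -0.7, 0, 0, 0, 0], [0.07, -0.8, 0, 0, 0, 0], [0.07, -0.8, 0, 0, 0, 0]]

```text
time_s: 18.4
tcp_pos: [0.474, 0.0113, 0.0457]
ee_rot: [[-0.996, 0.003, 0.091], [-0.091, 0.002, -0.996], [-0.004, -1.0, -0.002]]
wrist_force: [-1.6, 10.0, 6.5]
gripper_width: 0.577
```

Emit:
carry_out:
  steps:
    - [[0.01, -0.12, 0, 0, 0, 0], [0.02, -0.25, 0, 0, 0, 0], [0.04, -0.4, 0, 0, 0, 0], [0.05, -0.55, 0, 0, 0, 0], [0.06, -0.7, 0, 0, 0, 0], [0.08, -0.85, 0, 0, 0, 0], [0.09, -1, 0, 0, 0, 0], [0.09, -1, 0, 0, 0, 0]]

```text
time_s: 19.4
tcp_pos: [0.4749, 0.0021, 0.0457]
ee_rot: [[-0.996, 0.004, 0.091], [-0.091, 0.003, -0.996], [-0.004, -1.0, -0.003]]
wrist_force: [-2.6, 13.8, 6.9]
gripper_width: 0.578
```

```bash
python3 - <<'E'
from h import *
from station import sense
w=cap("wrist","w9"); c=cap("scene","s9"); crop(c,250,180,360,270,6,"s9c"); t=cap("top","t9"); crop(t,230,190,350,270,6,"t9c")
s=sense(); print(s["tcp_pos"],s["wrist_force"],s["moment"])
E
```

```text
[0.4749489  0.00205659 0.04571974] [-2.54542631 14.91950924  6.72174224] [ 3.96156288  1.16264686 -0.3376322 ]
```

View pics/s9c.png

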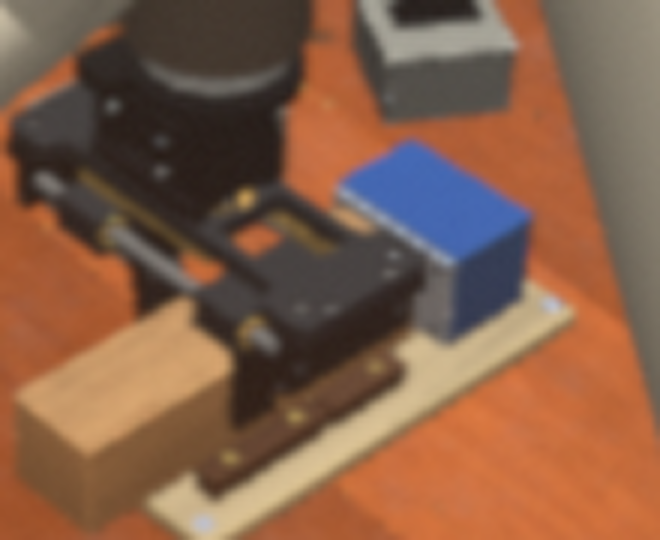

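View pics/t9c.png

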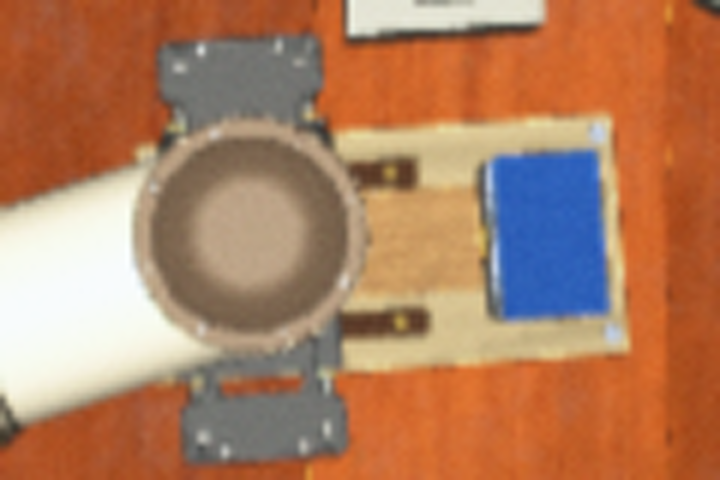

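Emit:
carry_out:
  steps:
    - [[0.01, -0.1, 0, 0, 0, 0], [0.02, -0.2, 0, 0, 0, 0], [0.03, -0.3, 0, 0, 0, 0], [0.03, -0.38, 0, 0, 0, 0], [0.04, -0.45, 0, 0, 0, 0], [0.04, -0.45, 0, 0, 0, 0]]

```text
time_s: 20.3
tcp_pos: [0.4754, -0.0019, 0.0457]
ee_rot: [[-0.996, 0.004, 0.091], [-0.091, 0.004, -0.996], [-0.004, -1.0, -0.004]]
wrist_force: [-3.5, 17.6, 6.3]
gripper_width: 0.576
```

Emit:
carry_out:
  steps:
    - [[0, -0.05, 0, 0, 0, 0], [0.01, -0.1, 0, 0, 0, 0], [0.01, -0.1, 0, 0, 0, 0]]

```text
time_s: 20.68
tcp_pos: [0.4754, -0.0028, 0.0457]
ee_rot: [[-0.996, 0.004, 0.091], [-0.091, 0.004, -0.996], [-0.004, -1.0, -0.004]]
wrist_force: [-4.0, 17.6, 7.8]
gripper_width: 0.577
```

Emit:
carry_out:
  steps:
    - [[0, -0.05, 0, 0, 0, 0], [0.01, -0.1, 0, 0, 0, 0], [0.01, -0.1, 0, 0, 0, 0]]

```text
time_s: 21.05
tcp_pos: [0.4755, -0.0029, 0.0457]
ee_rot: [[-0.996, 0.004, 0.091], [-0.091, 0.005, -0.996], [-0.005, -1.0, -0.005]]
wrist_force: [-5.0, 22.1, 8.0]
gripper_width: 0.578
```

Emit:
carry_out:
  steps:
    - [[0, -0.05, 0, 0, 0, 0], [0, -0.05, 0, 0, 0, 0], [0, -0.05, 0, 0, 0, 0]]

```text
time_s: 21.42
tcp_pos: [0.4755, -0.003, 0.0457]
ee_rot: [[-0.996, 0.004, 0.091], [-0.091, 0.006, -0.996], [-0.005, -1.0, -0.005]]
wrist_force: [-5.8, 24.5, 7.7]
gripper_width: 0.582
```

```bash
python3 - <<'E'
from h import *
from station import sense
w=cap("wrist","w10"); c=cap("scene","s10"); crop(c,250,180,360,270,6,"s10c"); t=cap("top","t10"); crop(t,230,190,350,270,6,"t10c")
s=sense(); print(s["time_s"],s["tcp_pos"],s["wrist_force"],s["gripper_width"])
E
```

```text
21.575 [ 0.4755128  -0.00301784  0.04573524] [-4.96081351 24.97117077  8.29873999] 0.5782709552208
```

View pics/s10c.png

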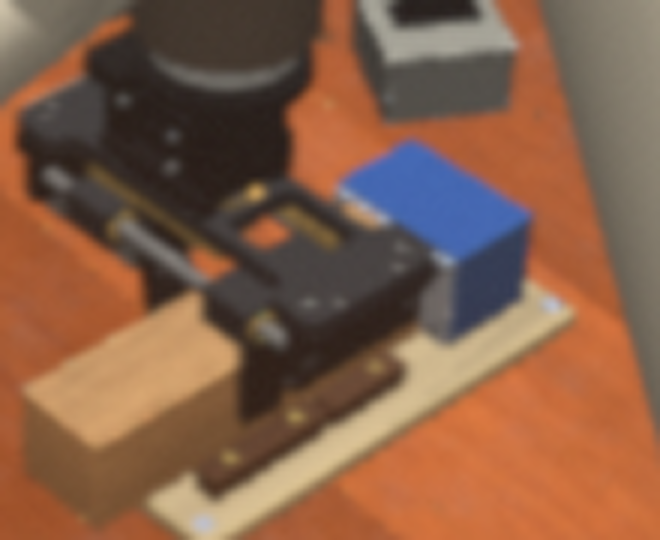

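View pics/t10c.png

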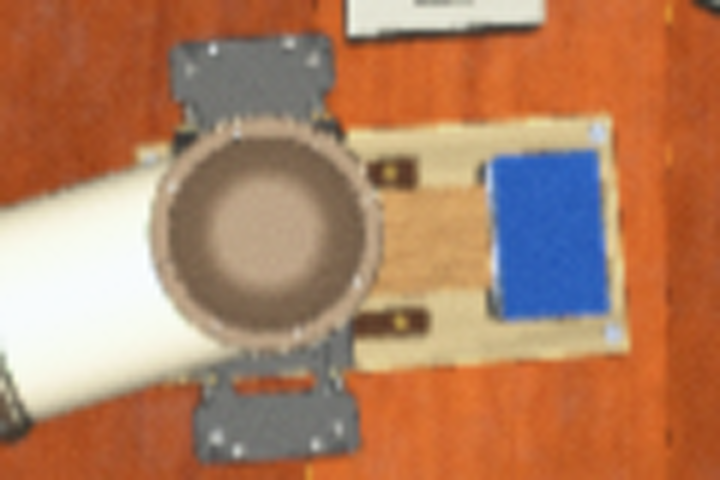

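View pics/w10.png

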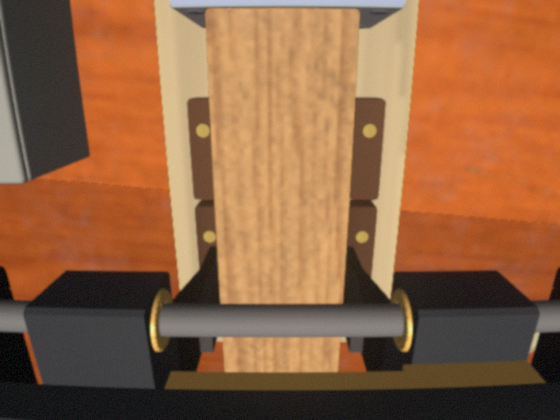

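View pics/s10.png

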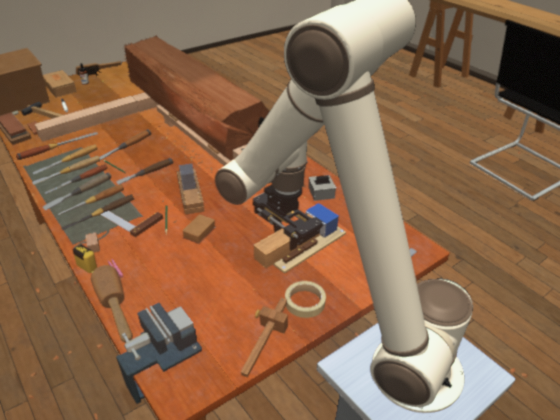

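```bash
python3 - <<'E'
from station import ticket
print(ticket.finish_job())
E
```

```text
the job is handed in; nothing more can be done
None
```

I finished the task and handed it in at about 21.6 s. The cover is standing on the table, and the wooden length is held against the steel stop, still gripped.

**Cover:** I lifted it straight up 85 mm off the stop block. It now stands open side down at about (0.63, -0.085), roughly 4 cm clear of the jig. A top view afterwards showed it upright. A later crop still shows it standing there, partly cut off at the edge of the picture.

**Wooden length:** I laid it centred between the fences and crept it against the plunger. In the last 1.5 mm of commanded motion the tool moved only about 0.2 mm while the force rose from 17.6 to 25 N. The tool position puts the wood's end at the stop plate to within about 1 mm. The wrist and top views show no gap at the plate and no brass showing. The opening stayed at 50 mm, and the wood was not seen to slip in the grip.

**Other things:** I did not touch the sanding block, the wax pot or the smaller look-alike cover. They look unmoved in the pictures, but I did not re-measure them.

**What disagreed or went wrong:**
- **Cover orientation:** its handle ran across the jig's channel, a quarter turn from what the text describes. I gripped across the handle's 20 mm side as seen.
- **Camera estimates:** the top and wrist cameras placed the jig 2 to 3 mm apart, so I relied on the contact force at the end.
- **Refused command:** I once sent a finger value out of range. It was refused whole and nothing moved.
- **Final push:** a steady downward press of about 8 N and about 0.3° of tool tilt remain.

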